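# Seat a glass blank in the jig and snap the cam clamp

### The arm

A 6-joint arm with a two-finger parallel gripper is mounted at the origin on the work surface. World frame = base frame: x ahead of the robot, y to its left, z up, the work surface at z = 0. Lengths are in mm, angles in rad, forces in N, time in s.
With the tool pointing down it reaches from about 400 to 925 mm from the base axis. Payload 12.5 kg.
Tool frame: the origin (TCP) lies at the very end of the fingers, on their centre line; the grasp point (between the pads) lies 19 mm behind it; z points along the fingers, y is the line along which they close (so a half turn about z gives the same grasp; the last joint's range is limited). The gripper opens to 95 mm and grips with 3 to 60 N. Pads are 20 mm wide; open, the fingers measure 119 mm over their backs; the gripper's body (75 mm by 180 mm) begins 59 mm behind the grasp point.
Start: joints at [1.039, 0.491, 1.559, -0, 1.092, -0.106], TCP at [258.142, 569.218, 214.661] pointing down, gripper open.
Joint ranges: [-3.1, 3.1], [-0.84, 2.19], [0.05, 2.79], [-1.13, 4.28], [0.06, 2.93], [-2.69, 2.69]. Speed limits (rad/s): [2.22, 2.22, 2.79, 3.14, 3.14, 3.14].

### API

Orientations are given as [roll, pitch, yaw] about the fixed x, y, z axes, in that order (R = Rz(yaw) Ry(pitch) Rx(roll)).
In Python, from cell import * gives the robot as it stands.
- The arm moves only by the tool step_arm, never from a script. Its argument "plan" is a list of rows, each an object of numbers: "x", "y", "z": the shift along the tool's x, y, z in units of 25 mm (1.0 is 25 mm); "rx", "ry", "rz": the turn, a rotation vector about the tool's x, y, z in units of 0.1 rad (1.0 is 0.1 rad). In form: [{"x": .., "y": .., "z": .., "rx": .., "ry": .., "rz": ..}, ...]. A call has exactly 10 rows; each row shifts and turns the commanded pose from where the row before left it, along the tool's axes as they then stand; what a row does not reach is not made up. A row lasts 1/12 s, in which the tool goes at most 41.7 mm and 7.16 degrees, less where a joint would pass 70% of its speed; a pose out of reach is approached as far as the arm can. A call with a number of a shift or a turn outside -1 to 1 is refused whole. A call with a gripper value outside its range is refused whole. "jaw" is the closure, from -1 (fully open) to 1 (shut), so that 0 is half open, set as the call begins (left out, the last holds). The fingers move at their own pace and stop on an object; the grip force is fixed at half the most. Time passes only in rows, so rows that do not move let the fingers close, or fill a call up. It gives the time, the measured TCP pose, the force, the opening and the grip force at its end, in the units of the state.
- state(): the state, without advancing time (a new reading comes with each control period).
- read_camera(name): name is "side" or "top" or "wrist"; returns a dict with "image" (480x640x3 uint8, red, green, blue), "depth" (480x640 float32, mm along the optical axis (not along the pixel's ray), 0 where there is no reading), "vfov" (degrees; the focal length in pixels is half the picture's height over the tangent of half this angle, whatever the lens; pixels are square), "cx", "cy" (the principal point, pixels), "R" (3x3) and "t" (3): a world point X has camera coordinates R X + t. Camera axes: x right, y down, z forward; pixel columns grow to the right and rows downward; lengths in mm; the calibration is good to about 2 mm. A picture is of the moment at which its call begins.
- job_done(): hands the job in; it is judged then, once.
The state is a dict: "t": time; "joints": joint angles; "qvel": joint speeds; "tau": joint torques, N m; "eef_pos": TCP position; "tcp_rot": TCP orientation; "ft_force": force on the tool from outside, world axes, zero at the start; "moment": the same for the moment, N m; "opening": opening from 0.0 (shut) to 1.0 (fully open); "grip_force": force on a finger pad.
Only numpy, scipy, OpenCV 4.12 (cv2) and the standard library are available. Lean on these libraries where they do the work, as an engineer would, in place of code of your own. Each camera call takes 0.05 s, during which the arm holds its last target. There are 200 camera calls.

### The job

Slide the fused-glass blank gently along the bed of the clamping jig, towards the end stop, until it is fully home against the stop; feel for it, because the stop is adjustable. Then swing the jig's cam lever over until it snaps past centre and clamps the glass against the side fence. Go easy on the glass and do not force the lever against its end, leave everything else on the bench alone, and let go.

Things in the scene. Friction and masses are not known exactly. Their poses are not given: they have to be found in the camera images.
- jig: Clamping jig, screwed to the bench: an aluminium bed plate 255 x 170 x 10 mm (jig x -140 to +115 mm, y -125 to +45 mm) with a fence, an end stop and a cam lever on top. Origin on the bench surface, z up. x runs along the bed from the open loading end to the end stop; y points to the side fence. Bed top at z = 10 mm. The lever's upright pivot is at x = 0, y = -95 mm.
- fence (a point): Middle of the lower edge of the side fence's inner face, at jig x = -15, y = +32, z = 10 mm; axes as the jig's. The fence is a dark steel bar along the jig's x (jig x -90 to +60 mm), 22 mm high above the bed.
- glass: Loose glass blank, 100 (its x) x 64 (its y) x 12 mm thick, 0.16 to 0.25 kg, pale opal glass with a dark flower on top. Origin at the centre of its underside, z up. It starts on the jig's bed, its x about along the jig's x, 20 to 85 mm short of home, 3 to 6 mm off the fence. It slides with about 0.8 to 2 N. Never push it with more than 15 N.
- stop: End stop: dark steel block 20 x 44 x 24 mm fixed on the bed; origin at the middle of the lower edge of its face towards the glass, at jig x = 75, y = 0, z = 10 mm, axes as the jig's. It carries a spindle (see spindle) whose end is the stop that the glass must meet.
- spindle (a point): Point on the stop's face where a 16 mm steel spindle comes out towards the glass, 8.5 mm above the bed. It sticks out 9 to 41 mm (end at jig x 34 to 66 mm), set by hand, NOT measured. It does not give: the glass is home on meeting its end. A 7 mm brass spring tip stands 2 mm out of that end and yields at 0.2 to 0.4 N, too little to feel or to push the glass back.
- pad: The clamp's black rubber pad, 30 (jig x) x 10 x 13 mm, at jig x = 0; origin at the middle of its back. The lever drives it 18 mm along the jig's +y as it closes (open, its face is at jig y about -46 to -40 mm). It pushes the glass across to the fence and presses it there, sprung, with about 10 to 15 N.
- lever (a joint): Cam lever angle, rad, about its pivot. 0 = open: it points to the jig's -y. Grows anticlockwise from above; 1.55 = closed, pointing along the jig's +x, at a hard end. Starts at 0.08 to 0.32. An over-centre spring resists closing, most near 0.7 (about 8 to 12 N square at the grip point), nothing at the centre, 1.25; past it the spring throws the lever to the closed end and holds it.
- lever_grip (a point): Middle of the lever's grip, 90 mm from the pivot, 43 mm above the bench. The grip is a black bar 60 mm along the lever (55 to 115 mm from the pivot), 16 mm wide, 22 mm high (32 to 54 mm above the bench), free on both sides. Its x axis points the way it travels as it closes, its y axis to the pivot. Never push the lever with more than 25 N.
- binder: Bystander: white plastic bottle, 44 mm diameter, 95 mm high, near the stop end of the jig. Origin under its centre.
- brush: Bystander: brush 190 mm long lying beside the fence side of the jig. Origin near its middle.
- frit_jar: Bystander: amber jar, 54 mm diameter, 70 mm high, between the open and the closed lever, outside its sweep. Origin under its centre.
- cup: Bystander: white cup, 72 mm wide, 75 mm high. Origin under its centre.
- tray: Bystander: clear divided tray 220 x 130 x 45 mm. Origin under its centre.
- kiln_post: Bystander: clay kiln post, 40 mm diameter, 60 mm high. Origin under its centre.
Not all that is in view belongs to the job. There is more than one size of the glass; the job needs the middle-sized.

How it is judged:
By the outcome, as a careful person would: the job done as asked, in the order asked, and still so for the second after the job is handed in, with the robot touching nothing.
It also fails if it takes over 58 s, if anything falls off the work surface, if the arm or the gripper's body presses on something with over 40 N, if the wrist force passes 120 N, or if a joint passes its speed limit or range.

## Working session

There is one attempt and no reset: what is moved stays moved. The work goes in short steps, Python scripts to look and compute and a tool call to move; the robot and the scene stay as the last step left them, time stands still between calls to the robot, and variables do not carry over. Pictures are saved under pics/ and viewed, at most 10 in all, crops included, and the job is handed in when it is done.

Besides the shell and the picture viewer there is one more tool, called after ">>>" as name([rows], argument=value, ...), one row to a line, values as JSON. step_arm: Moves the arm, as the interface text tells. Shifts and turns lie within -1 to 1; 1 stands for 25 mm of shift or 0.1 rad of turn. Its arguments: {"type":"object","properties":{"plan":{"type":"array","items":{"type":"object","properties":{"x":{"type":"number"},"y":{"type":"number"},"z":{"type":"number"},"rx":{"type":"number"},"ry":{"type":"number"},"rz":{"type":"number"}}}},"jaw":{"type":"number"}},"required":["plan"]}

```bash
mkdir -p pics
cat > h.py <<'E'
from cell import *
import numpy as np, cv2, pickle
def snap(n,f):
    c=read_camera(n); cv2.imwrite(f'pics/{f}.png',c['image'][:,:,::-1]); pickle.dump(c,open(f'pics/{f}.pkl','wb')); return c
def load(f): return pickle.load(open(f'pics/{f}.pkl','rb'))
def foc(c): return 240/np.tan(np.radians(c['vfov'])/2)
def ray(c,u,v,z):  # intersect with plane height z
    d=c['R'].T@np.array([(u-c['cx'])/foc(c),(v-c['cy'])/foc(c),1]); o=-c['R'].T@c['t']
    return o+d*(z-o[2])/d[2]
def dep(c,u,v):
    D=c['depth'][v,u]; return c['R'].T@(np.array([(u-c['cx'])/foc(c)*D,(v-c['cy'])/foc(c)*D,D])-c['t'])
def proj(c,X):
    p=c['R']@np.array(X,float)+c['t']; return p[:2]/p[2]*foc(c)+[c['cx'],c['cy']]
E
python3 - <<'E'
from h import *
a=snap('top','top1');b=snap('side','side1')
for c in(a,b): print(c['vfov'],c['cx'],c['cy'],c['R'].round(3).tolist(),c['t'].round(0))
s=state();print(s['eef_pos'],s['tcp_rot'],s['ft_force'],s['opening'],s['t'])
E
```

```text
44.42146833245189 316.45305606630774 240.75655742282615 [[-0.028, -0.999, -0.018], [-0.997, 0.029, -0.073], [0.074, 0.016, -0.997]] [  32.  559. 1363.]
44.75792024254253 319.7240997429215 230.19155546074992 [[0.998, -0.065, 0.012], [-0.034, -0.659, -0.751], [0.057, 0.749, -0.66]] [-565.   66. 1507.]
[258.01855382 569.00967233 214.11990081] [-3.14060849e+00 -9.51000562e-05  2.71575473e+00] [ 0.06429664  0.48876768 -0.36454126] 1.0007621004490854 0.1
```

View pics/top1.png

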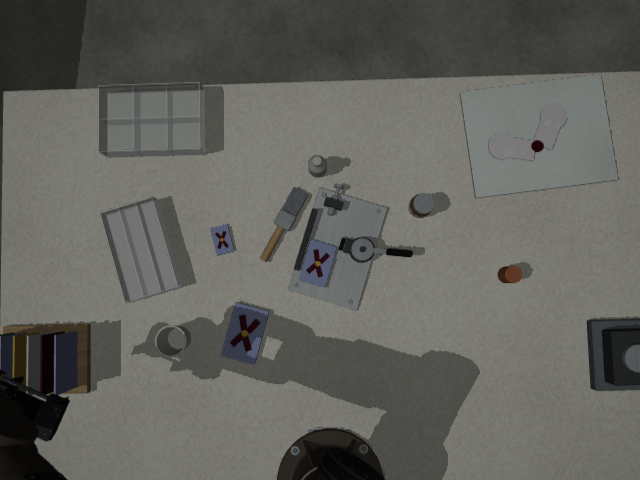

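View pics/side1.png

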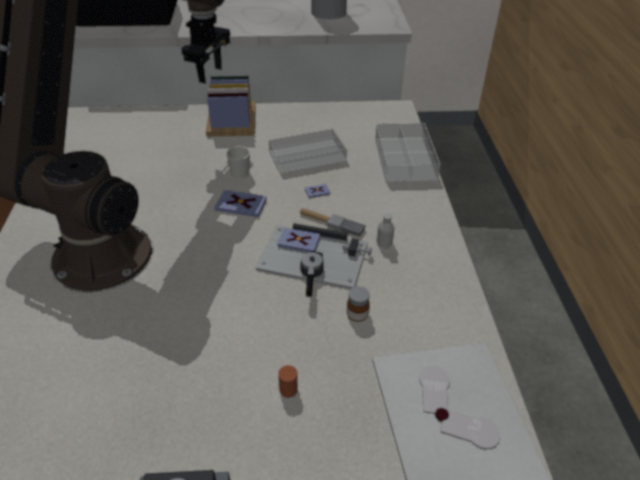

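The top view shows the jig at about (340,248), with the glass at (318,263), the stop near (335,203), the lever pivot at (362,249), its grip at (400,253), the jar at (422,205) and the binder at (317,166). I'll enlarge that area.

Run:
```python
from h import *
c=load('top1'); im=c['image'][150:320,250:450,::-1]
cv2.imwrite('pics/crop1.png',np.clip(cv2.resize(im,None,fx=4,fy=3.5*4/3.5,interpolation=cv2.INTER_CUBIC)[:600]*1.4,0,255).astype(np.uint8))
```

```text
(no output)
```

View pics/crop1.png

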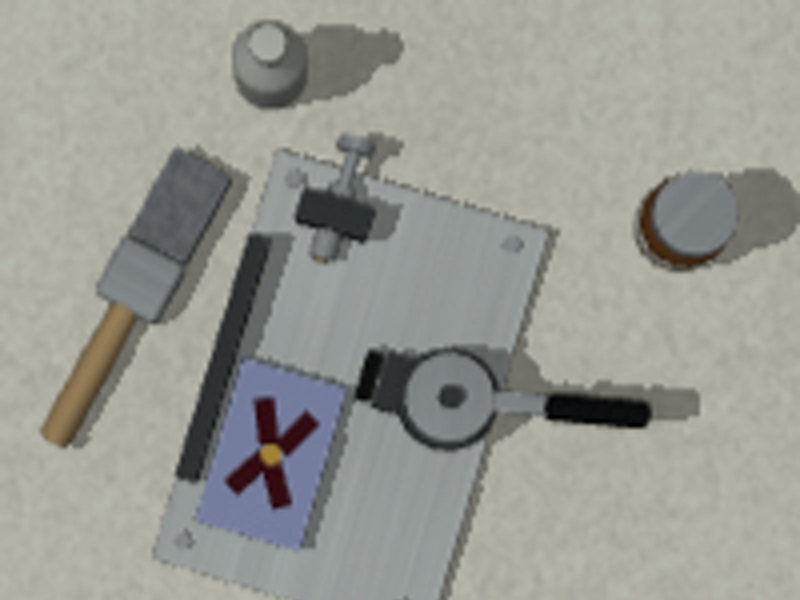

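The crop shows bed corners at (282,150), (555,230) and (155,556). The fence bar runs (262,235)–(188,480). The glass top corners are (245,360), (350,385), (300,550) and (196,520). The spindle tip is at (320,260), the pivot at (452,397), and the grip spans (547,404)–(650,413).

Run:
```python
from h import *
c=load('top1')
P=lambda a,b,z: ray(c,a/4+250-.4,b/4+150-.4,z)
W=np.array([P(282,150,10),P(555,230,10),P(155,556,10)])[:,:2]; J=np.array([[115,45],[115,-125],[-140,45]])
A=J-J.mean(0);B=W-W.mean(0)
th=np.arctan2((A[:,0]*B[:,1]-A[:,1]*B[:,0]).sum(),(A*B).sum());R=np.array([[np.cos(th),-np.sin(th)],[np.sin(th),np.cos(th)]])
o=W.mean(0)-R@J.mean(0); print('jig',o,th,(W-(J@R.T+o)).round(1).tolist())
j=lambda p:((p[:2]-o)@R).round(1)
for n,p in dict(piv=P(452,397,40),g1=P(245,360,22),g2=P(350,385,22),g3=P(300,550,22),g4=P(196,520,22),sp=P(318,250,18),f1=P(262,235,32),grip1=P(547,407,54),grip2=P(650,413,54),jar=P(694,214,70),binder=P(268,43,95)).items(): print(n,p.round(0),j(p))
for p in [(600,411),(270,455),(335,215),(450,380)]: print(dep(c,round(p[0]/4+250),round(p[1]/4+150)).round(0))
np.save('jig.npy',[*o,th])
```

```text
jig [566.8120846   -1.27039536] -0.32635374340709655 [[-1.2, -0.1], [0.3, 0.2], [0.9, -0.1]]
piv [537. -90.  40.] [ -0.1 -93.8]
g1 [563.  30.  22.] [-13.5  28. ]
g2 [546. -32.  22.] [ -9.5 -35.3]
g3 [451.   0.  22.] [-110.5  -35.6]
g4 [470.  61.  22.] [-111.7   27.7]
sp [627. -15.  18.] [61.7  6.2]
f1 [635.  17.  32.] [59.  39.7]
grip1 [ 529. -143.   54.] [   9.3 -146.8]
grip2 [ 523. -202.   54.] [  23.3 -204. ]
jar [ 635. -229.   70.] [ 137.7 -193.8]
binder [736.  10.  95.] [156.5  64.9]
[ 524. -174.   54.]
[505.  14.  23.]
[644. -27.  35.]
[545. -89.  46.]
```

>>> step_arm([
  {"rz": -1},
  {"x": -0.8,"y": -1},
  {"x": -0.8,"y": -1},
  {"x": -0.8,"y": -1},
  {"x": -0.8,"y": -1},
  {"x": -0.8,"y": -1},
  {"x": -0.8,"y": -1},
  {"x": -0.8,"y": -1},
  {"x": -0.8,"y": -1},
  {"x": -0.8,"y": -1},
], jaw=1)

```text
schema error: expected keys x, y, z, rx, ry, rz
```

```bash
cat >> h.py <<'E'
def st():
    ox,oy,th=np.load('jig.npy'); s=state(); R=np.array([[np.cos(th),-np.sin(th)],[np.sin(th),np.cos(th)]])
    p=np.array(s['eef_pos']);f=np.array(s['ft_force'])
    print('t',round(s['t'],2),'jig',((p[:2]-[ox,oy])@R).round(1),'z',p[2].round(1),'F jig',(f[:2]@R).round(2),f[2].round(2),'rpy',np.round(s['tcp_rot'],3),'want yaw',round(th+np.pi,3),'open',round(s['opening'],2))
E
python3 -c "from h import *;st()"
```

```text
t 0.1 jig [-475.3  441.2] z 214.1 F jig [-0.1   0.48] -0.36 rpy [-3.141 -0.     2.716] want yaw 2.815 open 1.0
```

All six keys are required in every row.

>>> step_arm([
  {"x": 0,"y": 0,"z": 0,"rx": 0,"ry": 0,"rz": -1},
  {"x": -0.8,"y": -1,"z": 0,"rx": 0,"ry": 0,"rz": 0},
  {"x": -0.8,"y": -1,"z": 0,"rx": 0,"ry": 0,"rz": 0},
  {"x": -0.8,"y": -1,"z": 0,"rx": 0,"ry": 0,"rz": 0},
  {"x": -0.8,"y": -1,"z": 0,"rx": 0,"ry": 0,"rz": 0},
  {"x": -0.8,"y": -1,"z": 0,"rx": 0,"ry": 0,"rz": 0},
  {"x": -0.8,"y": -1,"z": 0,"rx": 0,"ry": 0,"rz": 0},
  {"x": -0.8,"y": -1,"z": 0,"rx": 0,"ry": 0,"rz": 0},
  {"x": -0.8,"y": -1,"z": 0,"rx": 0,"ry": 0,"rz": 0},
  {"x": -0.8,"y": -1,"z": 0,"rx": 0,"ry": 0,"rz": 0},
], jaw=1)

```text
t: 0.93
eef_pos: [356.8, 296.9, 214.5]
tcp_rot: [-3.141, -0.0, 2.816]
ft_force: [0.1, 0.5, -0.0]
opening: 0.353
grip_force: 0.0
```

```bash
python3 -c "from h import *;st()"
```

```text
t 0.93 jig [-294.6  215.1] z 214.5 F jig [-0.06  0.53] -0.04 rpy [-3.141 -0.     2.816] want yaw 2.815 open 0.35
```

>>> step_arm([
  {"x": -0.63,"y": -0.88,"z": 0,"rx": 0,"ry": 0,"rz": 0},
  {"x": -0.63,"y": -0.88,"z": 0,"rx": 0,"ry": 0,"rz": 0},
  {"x": -0.63,"y": -0.88,"z": 0,"rx": 0,"ry": 0,"rz": 0},
  {"x": -0.63,"y": -0.88,"z": 0.4,"rx": 0,"ry": 0,"rz": 0},
  {"x": -0.63,"y": -0.88,"z": 0.4,"rx": 0,"ry": 0,"rz": 0},
  {"x": -0.63,"y": -0.88,"z": 0.6,"rx": 0,"ry": 0,"rz": 0},
  {"x": -0.63,"y": -0.88,"z": 0.6,"rx": 0,"ry": 0,"rz": 0},
  {"x": -0.63,"y": -0.88,"z": 0.6,"rx": 0,"ry": 0,"rz": 0},
  {"x": -0.63,"y": -0.88,"z": 0.6,"rx": 0,"ry": 0,"rz": 0},
  {"x": -0.63,"y": -0.88,"z": 0.6,"rx": 0,"ry": 0,"rz": 0},
])

```text
t: 1.77
eef_pos: [435.5, 38.3, 118.9]
tcp_rot: [3.142, -0.0, 2.816]
ft_force: [1.0, -0.4, 0.2]
opening: 0.006
grip_force: 0.0
```

```bash
python3 -c "
from h import *
st();c=snap('wrist','w1');st()
print(c['R'].round(2).tolist(),c['t'],c['vfov'])"
```

```text
t 1.77 jig [-137.    -4.6] z 118.9 F jig [ 1.04 -0.08] 0.21 rpy [ 3.142 -0.     2.816] want yaw 2.815 open 0.01
t 1.82 jig [-135.4   -7.1] z 116.7 F jig [ 1.14 -0.76] -2.91 rpy [-3.141e+00 -2.000e-03  2.815e+00] want yaw 2.815 open 0.01
[[0.32, 0.95, 0.0], [0.92, -0.31, 0.24], [0.22, -0.07, -0.97]] [-174.60462856 -395.05259522  202.0013206 ] 70.83162162735509
```

View pics/w1.png

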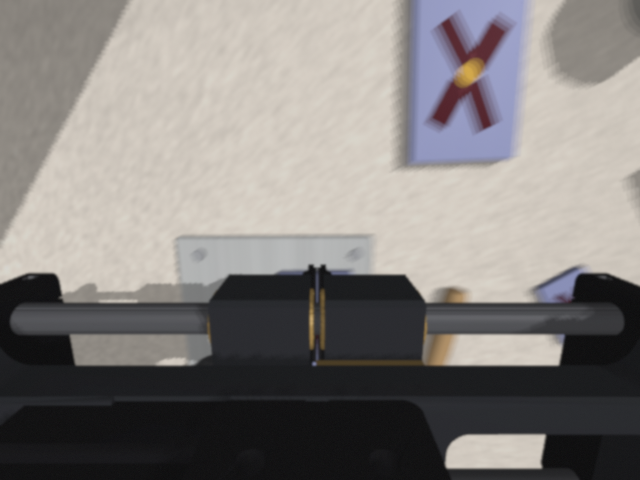

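The wrist view shows the closed fingers at (318,290) over the jig's open end, but the glass is mostly hidden behind the gripper. I'll descend behind the glass.

>>> step_arm([
  {"x": 0,"y": 0.1,"z": 0.5,"rx": 0,"ry": 0,"rz": 0},
  {"x": 0,"y": 0,"z": 0.6,"rx": 0,"ry": 0,"rz": 0},
  {"x": 0,"y": 0,"z": 0.6,"rx": 0,"ry": 0,"rz": 0},
  {"x": 0,"y": 0,"z": 0.6,"rx": 0,"ry": 0,"rz": 0},
  {"x": 0,"y": 0,"z": 0.6,"rx": 0,"ry": 0,"rz": 0},
  {"x": 0,"y": 0,"z": 0.5,"rx": 0,"ry": 0,"rz": 0},
  {"x": 0,"y": 0,"z": 0.3,"rx": 0,"ry": 0,"rz": 0},
  {"x": 0,"y": 0,"z": 0.2,"rx": 0,"ry": 0,"rz": 0},
  {"x": 0,"y": 0,"z": 0,"rx": 0,"ry": 0,"rz": 0},
  {"x": 0,"y": 0,"z": 0,"rx": 0,"ry": 0,"rz": 0},
])

```text
t: 2.65
eef_pos: [436.3, 42.0, 22.3]
tcp_rot: [3.142, -0.0, 2.816]
ft_force: [0.2, 0.8, 0.8]
opening: 0.005
grip_force: 0.0
```

```bash
python3 -c "from h import *;st()"
```

```text
t 2.65 jig [-137.5   -0.8] z 22.3 F jig [-0.07  0.81] 0.76 rpy [ 3.142 -0.     2.816] want yaw 2.815 open 0.0
```

>>> step_arm([
  {"x": 0,"y": -0.12,"z": 0.15,"rx": 0,"ry": 0,"rz": 0},
  {"x": 0,"y": 0,"z": 0.15,"rx": 0,"ry": 0,"rz": 0},
  {"x": -0.1,"y": 0,"z": 0,"rx": 0,"ry": 0,"rz": 0},
  {"x": -0.1,"y": 0,"z": 0,"rx": 0,"ry": 0,"rz": 0},
  {"x": -0.1,"y": 0,"z": 0,"rx": 0,"ry": 0,"rz": 0},
  {"x": -0.1,"y": 0,"z": 0,"rx": 0,"ry": 0,"rz": 0},
  {"x": -0.06,"y": 0,"z": 0,"rx": 0,"ry": 0,"rz": 0},
  {"x": -0.06,"y": 0,"z": 0,"rx": 0,"ry": 0,"rz": 0},
  {"x": 0,"y": 0,"z": 0,"rx": 0,"ry": 0,"rz": 0},
  {"x": 0,"y": 0,"z": 0,"rx": 0,"ry": 0,"rz": 0},
])

```text
t: 3.48
eef_pos: [447.6, 35.0, 14.6]
tcp_rot: [3.142, 0.0, 2.816]
ft_force: [0.1, -0.1, 0.5]
opening: 0.004
grip_force: 0.0
```

```bash
python3 -c "from h import *;st()"
```

```text
t 3.48 jig [-124.5   -3.9] z 14.6 F jig [ 0.1  -0.12] 0.55 rpy [3.142 0.    2.816] want yaw 2.815 open 0.0
```

>>> step_arm([
  {"x": -0.04,"y": 0,"z": 0,"rx": 0,"ry": 0,"rz": 0},
  {"x": -0.04,"y": 0,"z": 0,"rx": 0,"ry": 0,"rz": 0},
  {"x": -0.04,"y": 0,"z": 0,"rx": 0,"ry": 0,"rz": 0},
  {"x": -0.04,"y": 0,"z": 0,"rx": 0,"ry": 0,"rz": 0},
  {"x": -0.04,"y": 0,"z": 0,"rx": 0,"ry": 0,"rz": 0},
  {"x": -0.04,"y": 0,"z": 0,"rx": 0,"ry": 0,"rz": 0},
  {"x": -0.04,"y": 0,"z": 0,"rx": 0,"ry": 0,"rz": 0},
  {"x": -0.04,"y": 0,"z": 0,"rx": 0,"ry": 0,"rz": 0},
  {"x": -0.04,"y": 0,"z": 0,"rx": 0,"ry": 0,"rz": 0},
  {"x": -0.04,"y": 0,"z": 0,"rx": 0,"ry": 0,"rz": 0},
])

```text
t: 4.32
eef_pos: [457.2, 31.7, 14.6]
tcp_rot: [3.142, -0.0, 2.816]
ft_force: [-1.5, 1.2, 1.3]
opening: 0.002
grip_force: 0.8
```

```bash
python3 -c "from h import *;st()"
```

```text
t 4.32 jig [-114.4   -3.9] z 14.6 F jig [-1.79  0.63] 1.28 rpy [ 3.142 -0.     2.816] want yaw 2.815 open 0.0
```

The glass is sliding at about 1.8 N.

>>> step_arm([
  {"x": -0.08,"y": 0,"z": 0,"rx": 0,"ry": 0,"rz": 0},
  {"x": -0.12,"y": 0,"z": 0,"rx": 0,"ry": 0,"rz": 0},
  {"x": -0.12,"y": 0,"z": 0,"rx": 0,"ry": 0,"rz": 0},
  {"x": -0.12,"y": 0,"z": 0,"rx": 0,"ry": 0,"rz": 0},
  {"x": -0.12,"y": 0,"z": 0,"rx": 0,"ry": 0,"rz": 0},
  {"x": -0.12,"y": 0,"z": 0,"rx": 0,"ry": 0,"rz": 0},
  {"x": -0.12,"y": 0,"z": 0,"rx": 0,"ry": 0,"rz": 0},
  {"x": -0.12,"y": 0,"z": 0,"rx": 0,"ry": 0,"rz": 0},
  {"x": -0.08,"y": 0,"z": 0,"rx": 0,"ry": 0,"rz": 0},
  {"x": -0.04,"y": 0,"z": 0,"rx": 0,"ry": 0,"rz": 0},
])

```text
t: 5.15
eef_pos: [482.1, 23.4, 14.6]
tcp_rot: [3.141, 0.0, 2.816]
ft_force: [-1.4, 0.1, 0.7]
opening: 0.003
grip_force: 1.0
```

Run:
```python
from h import *
st();c=snap('top','top2')
cv2.imwrite('pics/crop2.png',np.clip(cv2.resize(c['image'][170:300,280:440,::-1],None,fx=4.5,fy=4.5,interpolation=cv2.INTER_CUBIC)*1.4,0,255).astype(np.uint8))
```

```text
t 5.15 jig [-88.2  -3.8] z 14.6 F jig [-1.35 -0.39] 0.74 rpy [3.141 0.    2.816] want yaw 2.815 open 0.0
```

View pics/crop2.png

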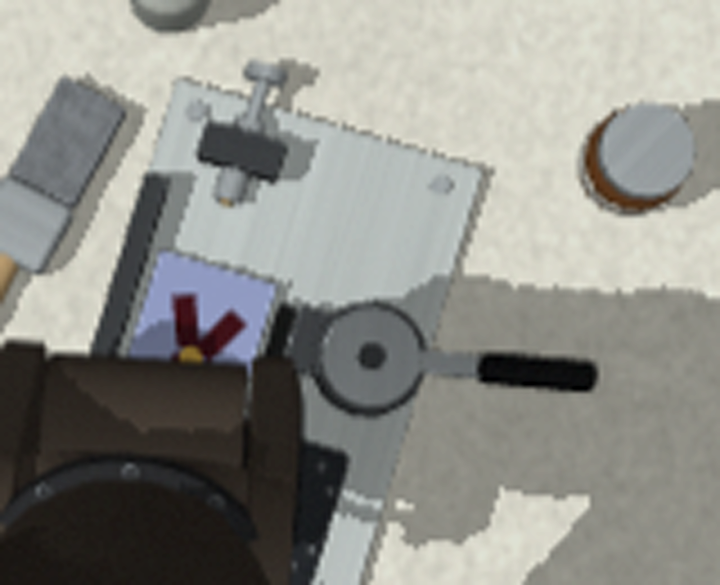

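The view shows the glass's leading edge running (165,252)–(278,285), still square. The spindle end is at about (230,197), clear of the pad.

Run:
```python
from h import *
c=load('top2');ox,oy,th=np.load('jig.npy');R=np.array([[np.cos(th),-np.sin(th)],[np.sin(th),np.cos(th)]])
for a,b,z in [(165,252,22),(278,285,22),(222,268,22),(230,197,20),(225,204,18)]:
    p=ray(c,a/4.5+280-.4,b/4.5+170-.4,z);print(((p[:2]-[ox,oy])@R).round(1))
```

```text
[21.8 25.6]
[ 22.6 -36. ]
[22.5 -5.4]
[59.7  1.6]
[55.6  3.1]
```

>>> step_arm([
  {"x": -0.08,"y": 0,"z": 0,"rx": 0,"ry": 0,"rz": 0},
  {"x": -0.12,"y": 0,"z": 0,"rx": 0,"ry": 0,"rz": 0},
  {"x": -0.12,"y": 0,"z": 0,"rx": 0,"ry": 0,"rz": 0},
  {"x": -0.12,"y": 0,"z": 0,"rx": 0,"ry": 0,"rz": 0},
  {"x": -0.12,"y": 0,"z": 0,"rx": 0,"ry": 0,"rz": 0},
  {"x": -0.12,"y": 0,"z": 0,"rx": 0,"ry": 0,"rz": 0},
  {"x": -0.12,"y": 0,"z": 0,"rx": 0,"ry": 0,"rz": 0},
  {"x": -0.12,"y": 0,"z": 0,"rx": 0,"ry": 0,"rz": 0},
  {"x": -0.08,"y": 0,"z": 0,"rx": 0,"ry": 0,"rz": 0},
  {"x": -0.04,"y": 0,"z": 0,"rx": 0,"ry": 0,"rz": 0},
])

```text
t: 6.03
eef_pos: [506.7, 15.0, 14.6]
tcp_rot: [3.141, 0.0, 2.816]
ft_force: [-2.0, -0.2, 0.7]
opening: 0.003
grip_force: 1.0
```

>>> step_arm([
  {"x": -0.01,"y": 0,"z": 0,"rx": 0,"ry": 0,"rz": 0},
  {"x": -0.01,"y": 0,"z": 0,"rx": 0,"ry": 0,"rz": 0},
  {"x": -0.01,"y": 0,"z": 0,"rx": 0,"ry": 0,"rz": 0},
  {"x": -0.01,"y": 0,"z": 0,"rx": 0,"ry": 0,"rz": 0},
  {"x": -0.01,"y": 0,"z": 0,"rx": 0,"ry": 0,"rz": 0},
  {"x": -0.01,"y": 0,"z": 0,"rx": 0,"ry": 0,"rz": 0},
  {"x": -0.01,"y": 0,"z": 0,"rx": 0,"ry": 0,"rz": 0},
  {"x": -0.01,"y": 0,"z": 0,"rx": 0,"ry": 0,"rz": 0},
  {"x": -0.01,"y": 0,"z": 0,"rx": 0,"ry": 0,"rz": 0},
  {"x": -0.01,"y": 0,"z": 0,"rx": 0,"ry": 0,"rz": 0},
])

```text
t: 6.87
eef_pos: [508.8, 14.3, 14.6]
tcp_rot: [3.141, 0.0, 2.816]
ft_force: [-2.0, -0.1, 1.3]
opening: 0.004
grip_force: 0.8
```

```bash
python3 -c "from h import *;st()"
```

```text
t 6.87 jig [-60.   -3.8] z 14.6 F jig [-1.83 -0.75] 1.29 rpy [3.141 0.    2.816] want yaw 2.815 open 0.0
```

>>> step_arm([
  {"x": -0.01,"y": 0,"z": 0,"rx": 0,"ry": 0,"rz": 0},
  {"x": -0.01,"y": 0,"z": 0,"rx": 0,"ry": 0,"rz": 0},
  {"x": -0.01,"y": 0,"z": 0,"rx": 0,"ry": 0,"rz": 0},
  {"x": -0.01,"y": 0,"z": 0,"rx": 0,"ry": 0,"rz": 0},
  {"x": -0.01,"y": 0,"z": 0,"rx": 0,"ry": 0,"rz": 0},
  {"x": -0.01,"y": 0,"z": 0,"rx": 0,"ry": 0,"rz": 0},
  {"x": -0.01,"y": 0,"z": 0,"rx": 0,"ry": 0,"rz": 0},
  {"x": -0.01,"y": 0,"z": 0,"rx": 0,"ry": 0,"rz": 0},
  {"x": -0.01,"y": 0,"z": 0,"rx": 0,"ry": 0,"rz": 0},
  {"x": -0.01,"y": 0,"z": 0,"rx": 0,"ry": 0,"rz": 0},
])

```text
t: 7.7
eef_pos: [511.1, 13.5, 14.6]
tcp_rot: [3.141, 0.0, 2.816]
ft_force: [-0.9, 0.8, 1.1]
opening: 0.004
grip_force: 0.8
```

>>> step_arm([
  {"x": -0.01,"y": 0,"z": 0,"rx": 0,"ry": 0,"rz": 0},
  {"x": -0.01,"y": 0,"z": 0,"rx": 0,"ry": 0,"rz": 0},
  {"x": -0.01,"y": 0,"z": 0,"rx": 0,"ry": 0,"rz": 0},
  {"x": -0.01,"y": 0,"z": 0,"rx": 0,"ry": 0,"rz": 0},
  {"x": -0.01,"y": 0,"z": 0,"rx": 0,"ry": 0,"rz": 0},
  {"x": -0.01,"y": 0,"z": 0,"rx": 0,"ry": 0,"rz": 0},
  {"x": -0.01,"y": 0,"z": 0,"rx": 0,"ry": 0,"rz": 0},
  {"x": -0.01,"y": 0,"z": 0,"rx": 0,"ry": 0,"rz": 0},
  {"x": -0.01,"y": 0,"z": 0,"rx": 0,"ry": 0,"rz": 0},
  {"x": -0.01,"y": 0,"z": 0,"rx": 0,"ry": 0,"rz": 0},
])

```text
t: 8.53
eef_pos: [513.5, 12.7, 14.6]
tcp_rot: [3.142, -0.0, 2.816]
ft_force: [-2.6, 1.6, 1.0]
opening: 0.006
grip_force: 1.1
```

>>> step_arm([
  {"x": -0.01,"y": 0,"z": 0,"rx": 0,"ry": 0,"rz": 0},
  {"x": -0.01,"y": 0,"z": 0,"rx": 0,"ry": 0,"rz": 0},
  {"x": -0.01,"y": 0,"z": 0,"rx": 0,"ry": 0,"rz": 0},
  {"x": -0.01,"y": 0,"z": 0,"rx": 0,"ry": 0,"rz": 0},
  {"x": -0.01,"y": 0,"z": 0,"rx": 0,"ry": 0,"rz": 0},
  {"x": -0.01,"y": 0,"z": 0,"rx": 0,"ry": 0,"rz": 0},
  {"x": 0,"y": 0,"z": 0,"rx": 0,"ry": 0,"rz": 0},
  {"x": 0,"y": 0,"z": 0,"rx": 0,"ry": 0,"rz": 0},
  {"x": 0,"y": 0,"z": 0,"rx": 0,"ry": 0,"rz": 0},
  {"x": 0,"y": 0,"z": 0,"rx": 0,"ry": 0,"rz": 0},
])

```text
t: 9.37
eef_pos: [514.9, 12.3, 14.6]
tcp_rot: [3.141, 0.0, 2.816]
ft_force: [-1.6, -0.0, 0.9]
opening: 0.005
grip_force: 0.8
```

>>> step_arm([
  {"x": -0.01,"y": 0,"z": 0,"rx": 0,"ry": 0,"rz": 0},
  {"x": -0.01,"y": 0,"z": 0,"rx": 0,"ry": 0,"rz": 0},
  {"x": -0.01,"y": 0,"z": 0,"rx": 0,"ry": 0,"rz": 0},
  {"x": -0.01,"y": 0,"z": 0,"rx": 0,"ry": 0,"rz": 0},
  {"x": -0.01,"y": 0,"z": 0,"rx": 0,"ry": 0,"rz": 0},
  {"x": -0.01,"y": 0,"z": 0,"rx": 0,"ry": 0,"rz": 0},
  {"x": -0.01,"y": 0,"z": 0,"rx": 0,"ry": 0,"rz": 0},
  {"x": -0.01,"y": 0,"z": 0,"rx": 0,"ry": 0,"rz": 0},
  {"x": 0,"y": 0,"z": 0,"rx": 0,"ry": 0,"rz": 0},
  {"x": 0,"y": 0,"z": 0,"rx": 0,"ry": 0,"rz": 0},
])

```text
t: 10.2
eef_pos: [515.3, 12.0, 14.6]
tcp_rot: [-3.141, -0.003, 2.816]
ft_force: [-7.7, 3.7, 6.7]
opening: 0.006
grip_force: 4.5
```

The force rose to about 8.5 N while the TCP stopped about 1.5 mm short, at the image-predicted spindle end. The glass is home, so I'll back off gently and rise.

>>> step_arm([
  {"x": 0.04,"y": 0,"z": 0,"rx": 0,"ry": 0,"rz": 0},
  {"x": 0.06,"y": 0,"z": 0,"rx": 0,"ry": 0,"rz": 0},
  {"x": 0.2,"y": 0,"z": 0,"rx": 0,"ry": 0,"rz": 0},
  {"x": 0.3,"y": 0,"z": 0,"rx": 0,"ry": 0,"rz": 0},
  {"x": 0.2,"y": 0,"z": -0.2,"rx": 0,"ry": 0,"rz": 0},
  {"x": 0,"y": 0,"z": -0.5,"rx": 0,"ry": 0,"rz": 0},
  {"x": 0,"y": 0,"z": -0.7,"rx": 0,"ry": 0,"rz": 0},
  {"x": 0,"y": 0,"z": -0.7,"rx": 0,"ry": 0,"rz": 0},
  {"x": 0,"y": 0,"z": -0.6,"rx": 0,"ry": 0,"rz": 0},
  {"x": 0,"y": 0,"z": -0.3,"rx": 0,"ry": 0,"rz": 0},
])

```text
t: 11.03
eef_pos: [498.0, 18.1, 91.5]
tcp_rot: [3.141, 0.002, 2.816]
ft_force: [0.2, -0.6, 0.9]
opening: 0.004
grip_force: 0.0
```

```bash
python3 -c "from h import *;st()"
```

```text
t 11.03 jig [-71.4  -3.7] z 91.5 F jig [ 0.34 -0.49] 0.91 rpy [3.141e+00 2.000e-03 2.816e+00] want yaw 2.815 open 0.0
```

>>> step_arm([
  {"x": -0.29,"y": -0.92,"z": 0,"rx": 0,"ry": 0,"rz": 0},
  {"x": -0.29,"y": -0.92,"z": 0,"rx": 0,"ry": 0,"rz": 0},
  {"x": -0.29,"y": -0.92,"z": 0,"rx": 0,"ry": 0,"rz": 0},
  {"x": -0.29,"y": -0.92,"z": 0,"rx": 0,"ry": 0,"rz": 0},
  {"x": -0.29,"y": -0.92,"z": 0,"rx": 0,"ry": 0,"rz": 0},
  {"x": -0.29,"y": -0.92,"z": 0,"rx": 0,"ry": 0,"rz": 0},
  {"x": -0.29,"y": -0.92,"z": 0,"rx": 0,"ry": 0,"rz": 0},
  {"x": -0.29,"y": -0.92,"z": 0,"rx": 0,"ry": 0,"rz": 0},
  {"x": 0,"y": 0,"z": 0,"rx": 0,"ry": 0,"rz": -1},
  {"x": 0,"y": 0,"z": 0,"rx": 0,"ry": 0,"rz": -1},
])

```text
t: 11.87
eef_pos: [493.5, -176.1, 89.4]
tcp_rot: [3.142, -0.0, 3.018]
ft_force: [-1.0, -0.4, 0.5]
opening: 0.005
grip_force: 0.0
```

Run:
```python
from h import *
st();c=snap('top','top3');
cv2.imwrite('pics/crop3.png',np.clip(cv2.resize(c['image'][170:300,280:440,::-1],None,fx=4.5,fy=4.5,interpolation=cv2.INTER_CUBIC)*1.4,0,255).astype(np.uint8))
```

```text
t 11.87 jig [ -13.4 -189.1] z 89.4 F jig [-0.85 -0.73] 0.49 rpy [ 3.142 -0.     3.018] want yaw 2.815 open 0.01
```

View pics/crop3.png

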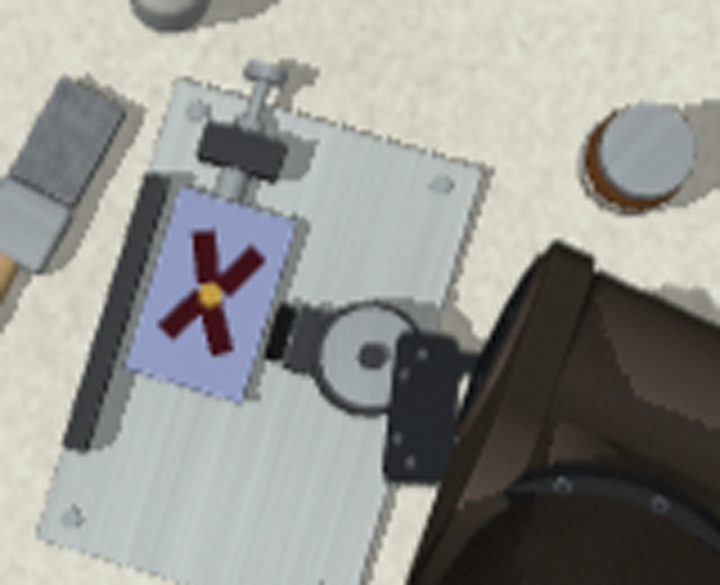

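The glass's end meets the spindle at (237,195), with the pad at (282,332) still open and clear of it. I'll lower the fingers behind the grip.

>>> step_arm([
  {"x": 0,"y": 0,"z": 0.3,"rx": 0,"ry": 0,"rz": 0},
  {"x": 0,"y": 0,"z": 0.4,"rx": 0,"ry": 0,"rz": 0},
  {"x": 0,"y": 0,"z": 0.4,"rx": 0,"ry": 0,"rz": 0},
  {"x": 0,"y": 0,"z": 0.4,"rx": 0,"ry": 0,"rz": 0},
  {"x": 0,"y": 0,"z": 0.3,"rx": 0,"ry": 0,"rz": 0},
  {"x": 0,"y": 0,"z": 0.2,"rx": 0,"ry": 0,"rz": 0},
  {"x": 0,"y": 0,"z": 0.1,"rx": 0,"ry": 0,"rz": 0},
  {"x": 0,"y": 0,"z": 0,"rx": 0,"ry": 0,"rz": 0},
  {"x": 0,"y": 0,"z": 0,"rx": 0,"ry": 0,"rz": 0},
  {"x": 0,"y": 0,"z": 0,"rx": 0,"ry": 0,"rz": 0},
])

```text
t: 12.75
eef_pos: [494.1, -175.0, 37.5]
tcp_rot: [-3.141, 0.001, 3.016]
ft_force: [-0.2, -0.1, 0.7]
opening: 0.004
grip_force: 0.0
```

```bash
cat > arc.py <<'E'
from h import *
import sys
# tool centre at radius 88 along the lever, standing s behind its centre line, tool turned by y
def gen(ph,yaw,s,r=88):
    p=np.array([[r*np.sin(a)-k*np.cos(a), -95-r*np.cos(a)-k*np.sin(a)] for a,k in zip(ph,s)])
    for i in range(1,len(ph)):
        d=p[i]-p[i-1];y=yaw[i-1]  # tool x = -(cos y, sin y), tool y = (-sin y, cos y) in jig
        print(i,'x %.3f y %.3f rz %.2f'%(-(d@[np.cos(y),np.sin(y)])/25,(d@[-np.sin(y),np.cos(y)])/25,-(yaw[i]-yaw[i-1])/.1),p[i].round(1))
E
python3 - <<'E'
from arc import *
st()
# 18 behind when square, a bit more when turned
ph=np.r_[.2,np.arange(.2,1.36,.06)];yaw=.2+(ph-.2)*.65;e=ph-yaw
s=8+10*np.cos(e)+12*np.sin(e);s[0]=31
gen(ph,yaw,s)
print(state()['joints'])
E
```

```text
t 12.75 jig [ -13.2 -187.8] z 37.5 F jig [-0.14 -0.15] 0.75 rpy [-3.141e+00  1.000e-03  3.016e+00] want yaw 2.815 open 0.0
1 x -0.520 y 0.000 rz -0.00 [  -0.2 -184.8]
2 x -0.202 y -0.037 rz -0.39 [   5.  -184.7]
3 x -0.203 y -0.034 rz -0.39 [  10.1 -184.4]
4 x -0.204 y -0.030 rz -0.39 [  15.2 -183.7]
5 x -0.205 y -0.026 rz -0.39 [  20.3 -182.7]
6 x -0.206 y -0.023 rz -0.39 [  25.3 -181.4]
7 x -0.207 y -0.019 rz -0.39 [  30.3 -179.9]
8 x -0.207 y -0.015 rz -0.39 [  35.1 -178. ]
9 x -0.208 y -0.011 rz -0.39 [  39.9 -175.9]
10 x -0.208 y -0.007 rz -0.39 [  44.5 -173.5]
11 x -0.209 y -0.003 rz -0.39 [  49.  -170.9]
12 x -0.209 y 0.001 rz -0.39 [  53.3 -167.9]
13 x -0.209 y 0.005 rz -0.39 [  57.5 -164.8]
14 x -0.209 y 0.009 rz -0.39 [  61.5 -161.3]
15 x -0.210 y 0.013 rz -0.39 [  65.2 -157.7]
16 x -0.210 y 0.017 rz -0.39 [  68.8 -153.8]
17 x -0.210 y 0.021 rz -0.39 [  72.1 -149.8]
18 x -0.209 y 0.025 rz -0.39 [  75.2 -145.5]
19 x -0.209 y 0.029 rz -0.39 [  78.1 -141. ]
20 x -0.209 y 0.033 rz -0.39 [  80.7 -136.4]
[-4.66438980e-01  6.06757583e-01  1.96564554e+00  1.55179046e-04
  5.68534706e-01 -1.91147090e+00]
```

>>> step_arm([
  {"x": -0.13,"y": 0,"z": 0,"rx": 0,"ry": 0,"rz": 0},
  {"x": -0.13,"y": 0,"z": 0,"rx": 0,"ry": 0,"rz": 0},
  {"x": -0.13,"y": 0,"z": 0,"rx": 0,"ry": 0,"rz": 0},
  {"x": -0.13,"y": 0,"z": 0,"rx": 0,"ry": 0,"rz": 0},
  {"x": -0.1,"y": -0.02,"z": 0,"rx": 0,"ry": 0,"rz": -0.2},
  {"x": -0.1,"y": -0.02,"z": 0,"rx": 0,"ry": 0,"rz": -0.2},
  {"x": -0.2,"y": -0.03,"z": 0,"rx": 0,"ry": 0,"rz": -0.4},
  {"x": -0.2,"y": -0.03,"z": 0,"rx": 0,"ry": 0,"rz": -0.4},
  {"x": -0.2,"y": -0.03,"z": 0,"rx": 0,"ry": 0,"rz": -0.4},
  {"x": -0.2,"y": -0.02,"z": 0,"rx": 0,"ry": 0,"rz": -0.4},
])

```text
t: 13.58
eef_pos: [530.3, -180.9, 37.0]
tcp_rot: [3.14, -0.003, -3.064]
ft_force: [-11.0, 0.3, 6.5]
opening: 0.002
grip_force: 4.7
```

```bash
python3 -c "from h import *;st()"
```

```text
t 13.58 jig [  23.  -181.9] z 37.0 F jig [-10.46  -3.27] 6.54 rpy [ 3.140e+00 -3.000e-03 -3.064e+00] want yaw 2.815 open 0.0
```

The lever is moving at about 11 N, in the expected range.

>>> step_arm([
  {"x": -0.2,"y": -0.02,"z": 0,"rx": 0,"ry": 0,"rz": -0.4},
  {"x": -0.2,"y": -0.02,"z": 0,"rx": 0,"ry": 0,"rz": -0.4},
  {"x": -0.2,"y": -0.01,"z": 0,"rx": 0,"ry": 0,"rz": -0.4},
  {"x": -0.2,"y": -0.01,"z": 0,"rx": 0,"ry": 0,"rz": -0.4},
  {"x": -0.2,"y": 0,"z": 0,"rx": 0,"ry": 0,"rz": -0.4},
  {"x": -0.2,"y": 0,"z": 0,"rx": 0,"ry": 0,"rz": -0.4},
  {"x": -0.2,"y": 0,"z": 0,"rx": 0,"ry": 0,"rz": -0.4},
  {"x": -0.2,"y": 0.01,"z": 0,"rx": 0,"ry": 0,"rz": -0.4},
  {"x": -0.2,"y": 0.01,"z": 0,"rx": 0,"ry": 0,"rz": -0.4},
  {"x": -0.2,"y": 0.02,"z": 0,"rx": 0,"ry": 0,"rz": -0.4},
])

```text
t: 14.42
eef_pos: [578.3, -169.8, 37.0]
tcp_rot: [3.14, -0.003, -2.664]
ft_force: [-8.3, -4.7, 4.4]
opening: 0.004
grip_force: 4.7
```

```bash
python3 -c "
from h import *;st()
ox,oy,th=np.load('jig.npy');s=state();y=s['tcp_rot'][2]%(2*np.pi)-th-np.pi
R=np.array([[np.cos(th),-np.sin(th)],[np.sin(th),np.cos(th)]]);p=(np.array(s['eef_pos'])[:2]-[ox,oy])@R-[0,-95]
from scipy.optimize import brentq
f=lambda a:-(p@[np.cos(a),np.sin(a)])-(8+10*np.cos(a-y)+12*np.sin(abs(a-y)))
a=brentq(f,y-.1,y+.8);print('yaw',y,'lever',a,'r',p@[np.sin(a),-np.cos(a)],s['joints'][5])"
```

```text
t 14.42 jig [  64.9 -156. ] z 37.0 F jig [-6.33 -7.15] 4.39 rpy [ 3.140e+00 -3.000e-03 -2.664e+00] want yaw 2.815 open 0.0
yaw 0.804064233073682 lever 1.0502808671761361 r 86.58529058686788 -2.4420405707687642
```

>>> step_arm([
  {"x": -0.18,"y": 0.06,"z": 0,"rx": 0,"ry": 0,"rz": 0},
  {"x": -0.18,"y": 0.07,"z": 0,"rx": 0,"ry": 0,"rz": 0},
  {"x": -0.17,"y": 0.08,"z": 0,"rx": 0,"ry": 0,"rz": 0},
  {"x": -0.12,"y": 0.06,"z": 0,"rx": 0,"ry": 0,"rz": 0},
  {"x": -0.08,"y": 0.04,"z": 0,"rx": 0,"ry": 0,"rz": 0},
  {"x": 0,"y": 0,"z": 0,"rx": 0,"ry": 0,"rz": 0},
  {"x": 0,"y": 0,"z": 0,"rx": 0,"ry": 0,"rz": 0},
  {"x": 0,"y": 0,"z": 0,"rx": 0,"ry": 0,"rz": 0},
  {"x": 0,"y": 0,"z": 0,"rx": 0,"ry": 0,"rz": 0},
  {"x": 0,"y": 0,"z": 0,"rx": 0,"ry": 0,"rz": 0},
])

```text
t: 15.25
eef_pos: [592.0, -154.2, 37.1]
tcp_rot: [3.141, 0.0, -2.667]
ft_force: [0.0, 0.0, -0.5]
opening: 0.004
grip_force: 0.0
```

```bash
python3 -c "
from h import *;st()
c=snap('top','top4');cv2.imwrite('pics/crop4.png',np.clip(cv2.resize(c['image'][170:300,280:440,::-1],None,fx=4.5,fy=4.5,interpolation=cv2.INTER_CUBIC)*1.4,0,255).astype(np.uint8))"
```

```text
t 15.25 jig [  72.9 -136.8] z 37.1 F jig [0.02 0.02] -0.52 rpy [ 3.141  0.    -2.667] want yaw 2.815 open 0.0
```

View pics/crop4.png

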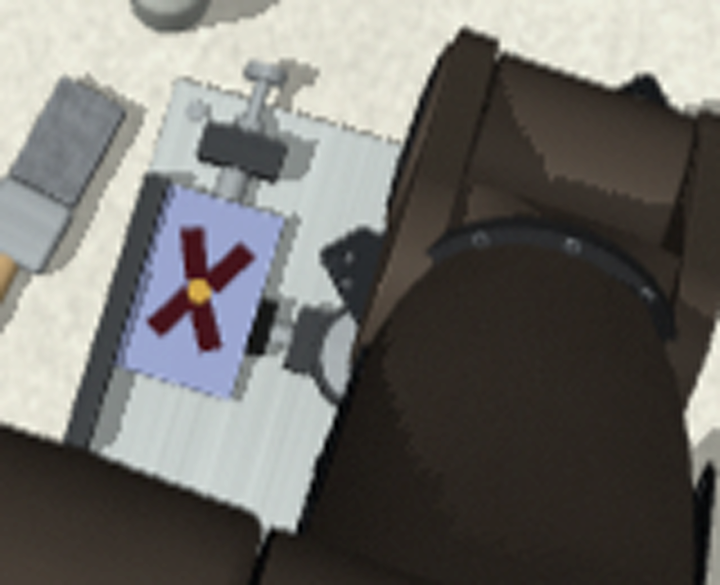

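The force is zero: the lever has snapped over, and the pad at (262,327) holds the glass against the fence and spindle. I'll back off, rise and check.

>>> step_arm([
  {"x": 0.2,"y": 0,"z": 0,"rx": 0,"ry": 0,"rz": 0},
  {"x": 0.3,"y": 0,"z": 0,"rx": 0,"ry": 0,"rz": 0},
  {"x": 0.1,"y": 0,"z": -0.4,"rx": 0,"ry": 0,"rz": 0},
  {"x": 0,"y": 0,"z": -0.8,"rx": 0,"ry": 0,"rz": 0},
  {"x": 0,"y": 0,"z": -1,"rx": 0,"ry": 0,"rz": 0},
  {"x": 0,"y": 0,"z": -1,"rx": 0,"ry": 0,"rz": 0},
  {"x": 0,"y": 0,"z": -1,"rx": 0,"ry": 0,"rz": 0},
  {"x": 0,"y": 0,"z": -1,"rx": 0,"ry": 0,"rz": 0},
  {"x": 0,"y": 0,"z": -1,"rx": 0,"ry": 0,"rz": 0},
  {"x": 0,"y": 0,"z": -0.5,"rx": 0,"ry": 0,"rz": 0},
])

```text
t: 16.13
eef_pos: [578.9, -161.5, 208.6]
tcp_rot: [-3.139, 0.003, -2.668]
ft_force: [0.7, -0.7, -0.4]
opening: 0.003
grip_force: 0.0
```

>>> step_arm([
  {"x": 0.5,"y": -0.8,"z": 0,"rx": 0,"ry": 0,"rz": 0},
  {"x": 0.5,"y": -0.8,"z": 0,"rx": 0,"ry": 0,"rz": 0},
  {"x": 0.5,"y": -0.8,"z": 0,"rx": 0,"ry": 0,"rz": 0},
  {"x": 0.5,"y": -0.8,"z": 0,"rx": 0,"ry": 0,"rz": 0},
  {"x": 0.5,"y": -0.8,"z": 0,"rx": 0,"ry": 0,"rz": 0},
  {"x": 0.5,"y": -0.8,"z": 0,"rx": 0,"ry": 0,"rz": 0},
  {"x": 0.5,"y": -0.8,"z": 0,"rx": 0,"ry": 0,"rz": 0},
  {"x": 0.5,"y": -0.8,"z": 0,"rx": 0,"ry": 0,"rz": 0},
  {"x": 0,"y": 0,"z": 0,"rx": 0,"ry": 0,"rz": 0},
  {"x": 0,"y": 0,"z": 0,"rx": 0,"ry": 0,"rz": 0},
])

```text
t: 16.97
eef_pos: [564.0, -347.2, 204.9]
tcp_rot: [-3.14, -0.004, -2.675]
ft_force: [-0.4, 0.5, -0.1]
opening: 0.006
grip_force: 0.0
```

```bash
python3 -c "
from h import *;st()
c=snap('top','top5');cv2.imwrite('pics/crop5.png',np.clip(cv2.resize(c['image'][150:300,270:440,::-1],None,fx=4,fy=4,interpolation=cv2.INTER_CUBIC)*1.4,0,255).astype(np.uint8))"
```

```text
t 16.97 jig [ 108.2 -328.6] z 204.9 F jig [-0.57  0.29] -0.05 rpy [-3.14  -0.004 -2.675] want yaw 2.815 open 0.01
```

View pics/crop5.png

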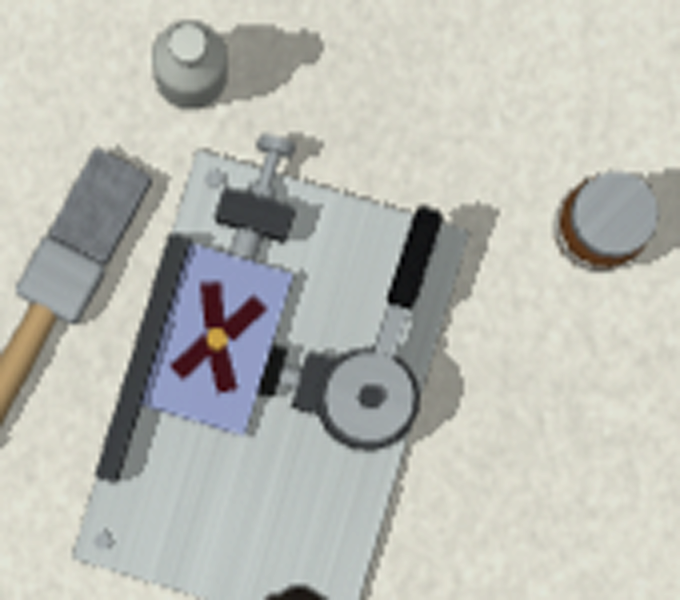

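The lever is closed at (415,258) pointing along the jig's +x. The glass lies on the fence and meets the spindle at (248,255), and the bystanders haven't moved. Handing in.

```bash
python3 -c "from cell import *;print(job_done())"
```

```text
the job is handed in; nothing more can be done
None
```

The glass blank is home against the spindle (felt at about 8.5 N), and the cam lever snapped over and clamps it against the fence. The arm is clear, the other items on the bench look unmoved, and I handed the job in at about 17 s; no verdict was returned.

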